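# Clamp the motion wands in their dock and close the empty caddy

### The job

Put the game wands away for the night: back the dock's ratchet knob off anticlockwise until its jaw is wide open, pull every wand out of the wooden caddy and stand it upright in the dock's trough, then turn the knob clockwise until the jaw is fully closed and the knob slips past its set torque by at least a quarter turn, leaving it tight. Also set the loose wooden lid squared up on top of the emptied caddy, flat and centred, and leave the remote, tumbler, dish, phone stand and everything else where they are.

Things in the scene. Friction and masses are not known exactly. Their poses are not given: they have to be found in the camera images.
- wand1: motion-controller wand, present only in some starts: upright white plastic rod, 30 mm diameter, 150 mm tall with a low domed top, dark rubber foot, about 110 g. Origin at the centre of its flat foot, z along the rod to the top. Starts standing loose in one of the caddy's bays; None when absent
- wand2: motion-controller wand, present only in some starts: upright white plastic rod, 30 mm diameter, 150 mm tall with a low domed top, dark rubber foot, about 110 g. Origin at the centre of its flat foot, z along the rod to the top. Starts standing loose in one of the caddy's bays; None when absent
- wand3: motion-controller wand, present only in some starts: upright white plastic rod, 30 mm diameter, 150 mm tall with a low domed top, dark rubber foot, about 110 g. Origin at the centre of its flat foot, z along the rod to the top. Starts standing loose in one of the caddy's bays; None when absent
- wand4: motion-controller wand, present only in some starts: upright white plastic rod, 30 mm diameter, 150 mm tall with a low domed top, dark rubber foot, about 110 g. Origin at the centre of its flat foot, z along the rod to the top. Starts standing loose in one of the caddy's bays; None when absent
- caddy: fixed wooden caddy, 54 mm (x) by 189 mm (y), 90 mm tall, open on top. Four bays in a row along its y, bay centres at y = -69, -23, +23, +69 mm, each 44 by 41 mm inside, walls 5 mm, floor 6 mm thick. Origin at the centre of its underside, z up
- lid: loose wooden caddy lid: plate 64 mm (x) by 200 mm (y), 5 mm thick, with an upright fin in its middle 14 mm thick (x), 60 mm long (y), up to 37 mm above the underside; 160 g. Origin: centre of its underside. Starts flat on the laminate nearer the robot than the caddy; belongs on the caddy's top, origin 90 mm above the caddy's, long sides parallel, either way round
- lid_fin (a point): point in the middle of the lid's fin, 27 mm above the lid's underside; axes as the lid's
- dock: fixed black clamp dock, 86 mm deep (x -49.5 to +36.5), y -103 to +172 mm, 58 mm high at the trough. At its +y end a 70 mm high tower carries the ratchet knob (axis at x 0, y 140 mm). Origin on the underside below the trough's middle, z up
- trough (a point): middle of the trough's floor, 8 mm above the dock's origin, axes as the dock's. The trough runs along y from -95 to +95 mm, sides 50 mm above its floor; fixed back wall face at x +23.5 mm; the front side is the aluminium jaw, face at x -23.5 mm when fully open. Up to four wands fit side by side, e.g. at y -69, -23, 23, 69 mm
- knob_grip (a point): point on the ratchet knob's vertical axis, 102 mm above the laminate, where to grip it; it turns with the knob. Knob: round ribbed grey plastic, 40 mm diameter, 78 to 112 mm above the laminate, on an aluminium disc of 50 mm diameter (72 to 78 mm). Clear all round above the tower
- screw (a joint): angle (rad) of the clamp screw (disc under the knob): 0 = jaw open, 4.0 = jaw fully closed, hard stops at both; grows clockwise from above; starts at 3.0 to 3.9, too narrow to load; under 1 is wide open. Turns with the knob (0.03 N m), moves the jaw 3.9 mm per rad to the back wall, pushing the wands along; at 4.0 the trough is 31.4 mm wide
- ratchet (a joint): angle (rad) by which the knob has slipped clockwise on the screw; 0 at the start. Stays put until the screw meets its stop at 4.0, then the clutch slips at 0.15 N m and this grows; turning on does no harm. It never slips below 0: anticlockwise the knob drives the screw solidly
- remote: bystander: remote control, standing loose on the laminate; leave it in place. Origin at the centre of its underside
- tumbler: bystander: glass tumbler, standing loose on the laminate; leave it in place. Origin at the centre of its underside
- dish: bystander: keyring dish, standing loose on the laminate; leave it in place. Origin at the centre of its underside
- phone_stand: bystander: phone stand, standing loose on the laminate; leave it in place. Origin at the centre of its underside
Mind the look-alikes: they are no part of the job. What is shaped like the lid but black or pink is not meant. Leave any red look-alike of the wand4 alone.

How it is judged (in metres and radians):
On the way, in this order (a step that is already met when the one before it is completed fails the run):
1. the knob has been backed off until the jaw is wide open (screw below 1.2 rad) (value of joint screw below 1.2 rad), for 0.1 s.
2. every wand present stands upright on the floor of the dock's trough, the screw not yet at its stop (z of wand1 in the frame of dock between 0.003 and 0.014 m and x of wand1 in the frame of dock between -0.022 and 0.022 m and y of wand1 in the frame of dock between -0.09 and 0.09 m and angle between each of wand1, wand2, wand3, wand4's own z axis and vertical below 0.15 rad and z of wand2 in the frame of dock between 0.003 and 0.014 m and x of wand2 in the frame of dock between -0.022 and 0.022 m and y of wand2 in the frame of dock between -0.09 and 0.09 m and z of wand3 in the frame of dock between 0.003 and 0.014 m and x of wand3 in the frame of dock between -0.022 and 0.022 m and y of wand3 in the frame of dock between -0.09 and 0.09 m and z of wand4 in the frame of dock between 0.003 and 0.014 m and x of wand4 in the frame of dock between -0.022 and 0.022 m and y of wand4 in the frame of dock between -0.09 and 0.09 m and value of joint screw below 3.7 rad), for 0.3 s.
3. the knob has been turned clockwise until the screw is at its stop and the knob has slipped on it by more than 1.2 rad (value of joint screw above 3.9 rad and value of joint ratchet above 1.2 rad), for 0.1 s.
At the end, for the whole second after the job is handed in: Every wand present stands upright (within 0.15 rad) on the trough's floor, the screw is at its stop (above 3.85 rad), the knob has slipped by more than 1.2 rad when tightened, and the lid lies flat on the caddy's top, within 15 mm of its centre and 0.15 rad of its direction, all at rest (z of wand1 in the frame of dock between 0.003 and 0.014 m and x of wand1 in the frame of dock between -0.022 and 0.022 m and y of wand1 in the frame of dock between -0.09 and 0.09 m and angle between each of wand1, wand2, wand3, wand4's own z axis and vertical below 0.15 rad and z of wand2 in the frame of dock between 0.003 and 0.014 m and x of wand2 in the frame of dock between -0.022 and 0.022 m and y of wand2 in the frame of dock between -0.09 and 0.09 m and z of wand3 in the frame of dock between 0.003 and 0.014 m and x of wand3 in the frame of dock between -0.022 and 0.022 m and y of wand3 in the frame of dock between -0.09 and 0.09 m and z of wand4 in the frame of dock between 0.003 and 0.014 m and x of wand4 in the frame of dock between -0.022 and 0.022 m and y of wand4 in the frame of dock between -0.09 and 0.09 m and value of joint screw above 3.85 rad and value of joint ratchet above 1 rad and horizontal distance between lid and caddy below 0.015 m and z of lid in the frame of caddy between 0.086 and 0.094 m and angle between lid's own z axis and vertical below 0.06 rad and angle between the y axis of lid and the y axis of caddy, either way round below 0.15 rad and linear speed of each of lid, wand1, wand2, wand3, wand4 below 0.02 m/s); the robot touches nothing.
It fails at once if the remote control is moved more than 3 cm or tipped over (distance of remote from where it was at the start of the episode above 0.03 m or angle between remote's own z axis and vertical above 0.5 rad).
It fails at once if the glass tumbler is moved more than 3 cm or tipped over (distance of tumbler from where it was at the start of the episode above 0.03 m or angle between tumbler's own z axis and vertical above 0.5 rad).
It fails at once if the keyring dish is moved more than 3 cm or tipped over (distance of dish from where it was at the start of the episode above 0.03 m or angle between dish's own z axis and vertical above 0.5 rad).
It fails at once if the phone stand is moved more than 3 cm or tipped over (distance of phone_stand from where it was at the start of the episode above 0.03 m or angle between phone_stand's own z axis and vertical above 0.5 rad).
Of wand1, wand2, wand3, wand4 only 2 to 4 are there at a start; the rules pass over those that are not, and their reading is None.
At some moment in a run one of lid may be knocked a few centimetres aside while the robot is not near it.
It also fails if it takes over 210 s, if anything falls off the work surface, if the arm or the gripper's body presses on something with over 40 N, if the wrist force passes 120 N, or if a joint passes its speed limit or range.

### The arm

A 6-joint arm with a two-finger parallel gripper is mounted at the origin on the work surface. World frame = base frame: x ahead of the robot, y to its left, z up, the work surface at z = 0. Lengths are in mm, angles in rad, forces in N, time in s.
With the tool pointing down it reaches from about 375 to 925 mm from the base axis. Payload 5.7 kg.
Tool frame: the origin (TCP) lies on the centre line of the jaws, within the pads' length; the fingertips stand 17 mm ahead of it and the grasp point (between the pads) lies 2 mm behind it; z points along the fingers, y is the line along which they close (so a half turn about z gives the same grasp; the last joint's range is limited). The gripper opens to 88 mm and grips with 3 to 60 N. Pads are 20 mm wide; open, the fingers measure 115 mm over their backs; the gripper's body (75 mm by 178 mm) begins 61 mm behind the grasp point.
Start: joints at [-1.353, 0.359, 1.51, -0, 1.272, -0.115], TCP at [195.999, -567.053, 239.623] pointing down, gripper open.
Joint ranges: [-2.97, 2.97], [-1.01, 2.36], [0.21, 2.38], [-0.96, 4.11], [0.2, 2.71], [-2.98, 2.98]. Speed limits (rad/s): [2.39, 2.39, 3.14, 3.14, 3.14, 3.14].

### API

Orientations are given as a unit quaternion [x, y, z, w].
In Python, from rig import * gives the robot as it stands. Calls block until the motion is done:
- move_pose(position, orientation): joint-space move of the TCP to a pose.
- movel(position, speed=150, frame=None): straight line of the TCP; frame=None keeps the orientation; speed is the mean speed in mm/s.
- movej(angles): joint-space move.
- command_gripper(opening, f_grip=None): opening from 0.0 (shut) to 1.0 (fully open); f_grip is the grip in N (None keeps the last); returns when the fingers have stopped.
- wait(seconds).
- ik(position, orientation): joint angles nearest the present ones, or None.
- get_image(name): name is "scene" or "top" or "wrist"; returns the picture (384x512x3 uint8, blue, green, red); there is no depth.
- calibration(name): a dict with "fx", "fy", "cx", "cy" (pixels), "cam_to_world" (4x4, takes a point from camera to world coordinates). Camera axes: x right, y down, z forward; pixel columns grow to the right and rows downward; lengths in mm; the calibration is good to about 2 mm. A picture is of the moment at which its call begins: read the wrist's pose just before it. calibration takes no time and is no camera call; for the wrist camera it gives the pose at the moment of the call.
A pose or a line that the arm cannot do raises Unreachable and nothing moves.
- close_job(): hands the job in; it is judged then, once.
Readings, each from a call of its own:
- current_time_s(): time.
- current_joint_pos(): joint angles.
- current_joint_velocities(): joint speeds.
- current_tau(): joint torques, N m.
- current_tcp_pos(): TCP position.
- current_ee_rot(): TCP orientation.
- current_force(): force on the tool from outside, world axes, zero at the start.
- current_torque(): the same for the moment, N m.
- current_grip_width(): opening from 0.0 (shut) to 1.0 (fully open).
- current_gripper_force(): force on a finger pad.
Only numpy, scipy, OpenCV 4.12 (cv2) and the standard library are available. Lean on these libraries where they do the work, as an engineer would, in place of code of your own. Each camera call takes 0.05 s, during which the arm holds its last target. There are 200 camera calls.

## Working session

There is one attempt and no reset: what is moved stays moved. The work goes in short steps, each a Python script; the robot and the scene stay as the last script left them, time stands still between calls to the robot, and variables do not carry over. Pictures are saved under pics/ and viewed, at most 14 in all, crops included, and the job is handed in when it is done.

```bash
ls; mkdir -p pics; python3 - <<'E'
from rig import *
import cv2,numpy as np
for n in("scene","top"):
    im=get_image(n);cv2.imwrite(f"pics/{n}0.png",im);c=calibration(n);print(n,c["fx"],c["cx"],c["cy"],np.round(c["cam_to_world"],3).tolist())
print(current_ee_rot(),current_time_s())
E
```

```text
pics
scene 359.8007264178004 255.26329736582824 192.50539351146784 [[-0.638, 0.527, -0.561, 1076.881], [0.769, 0.457, -0.446, 460.183], [0.021, -0.716, -0.697, 744.225], [0.0, 0.0, 0.0, 1.0]]
top 465.1391722700395 261.0475645296733 191.57692073426045 [[0.012, -0.993, 0.12, 379.789], [-1.0, -0.011, 0.007, 53.215], [-0.005, -0.12, -0.993, 1543.866], [0.0, 0.0, 0.0, 1.0]]
[ 9.86184870e-01  1.65646504e-01 -4.18809360e-05 -7.98080803e-04] 0.1
```

View pics/scene0.png

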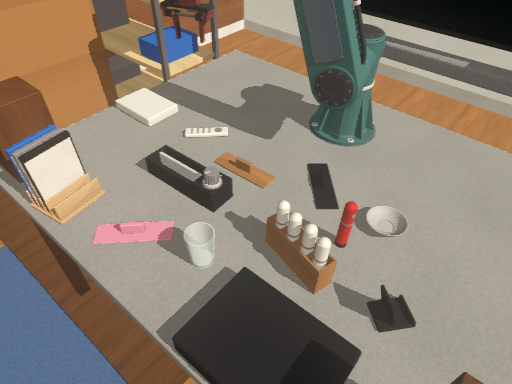

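View pics/top0.png

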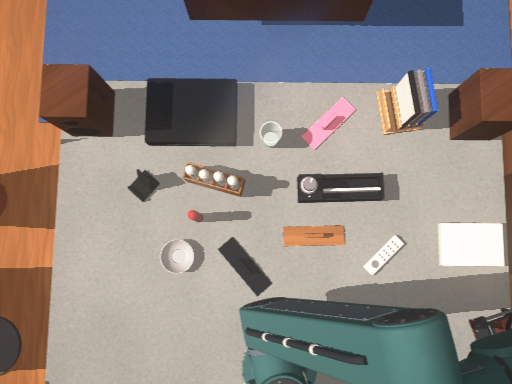

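The overhead view shows four white wand tops in the caddy at about (190–233, 171–182) and the dock at (340,188), with its knob at (310,184). The wooden lid is at (314,235) and the red decoy at (193,215). Next I'll get coarse positions.

```bash
cat > h.py <<'E'
from rig import *
import cv2,numpy as np
from scipy.spatial.transform import Rotation as R
def ray(c,uv,z):
    M=np.array(c["cam_to_world"]);uv=np.atleast_2d(np.asarray(uv,float))
    d=np.c_[(uv[:,0]-c["cx"])/c["fx"],(uv[:,1]-c["cy"])/c["fy"],np.ones(len(uv))]@M[:3,:3].T
    o=M[:3,3];return (o+d*((z-o[2])/d[:,2])[:,None])[:,:2]
def blobs(m,amin=15):
    cs,_=cv2.findContours(m.astype(np.uint8),cv2.RETR_EXTERNAL,cv2.CHAIN_APPROX_NONE)
    return [c[:,0,:] for c in cs if cv2.contourArea(c)>=amin]
def down(yaw): # tool down; tool y (closing) at world angle yaw, i.e. y=(cos,sin)
    y=np.array([np.cos(yaw),np.sin(yaw),0]);z=np.array([0,0,-1.])
    return R.from_matrix(np.c_[np.cross(y,z),y,z]).as_quat()
E
python3 - <<'E'
from h import *
im=cv2.imread("pics/top0.png");c=calibration("top");hsv=cv2.cvtColor(im,cv2.COLOR_BGR2HSV)
H,S,V=cv2.split(hsv)
def rep(n,m,z,a=15):
    for b in blobs(m,a):
        r=cv2.minAreaRect(ray(c,b,z).astype(np.float32));print(n,"px",b.mean(0).round(),"c",np.round(r[0]),"s",np.round(r[1]),"a",round(r[2],1))
roi=np.zeros_like(H);roi[150:210,175:390]=1
rep("wand",(roi>0)&(S<40)&(V>185),152)
r2=np.zeros_like(H);r2[155:260,175:360]=1
rep("wood",(r2>0)&(H<18)&(S>110)&(V>60),5,60)
rep("dark dock",(roi>0)&(V<45),58,100)
rep("red",((H<6)|(H>174))&(S>150)&(r2>0),145,20)
k=im[168:200,295:328];cv2.imwrite("pics/t1.png",cv2.resize(im[140:260,170:400],None,fx=3.4,fy=3.4,interpolation=cv2.INTER_CUBIC))
E
```

```text
wand px [355. 189.] c [ 559. -220.] s [  8. 151.] a 2.4
wand px [305. 186.] c [568. -70.] s [46. 27.] a 19.5
wand px [231. 180.] c [582. 154.] s [24. 24.] a 0.6
wand px [218. 176.] c [592. 197.] s [28. 24.] a 1.3
wand px [203. 174.] c [601. 241.] s [28. 21.] a 1.5
wand px [277. 181.] c [585.  -0.] s [180. 652.] a 0.6
wood px [314. 235.] c [ 421. -112.] s [ 62. 197.] a 0.7
wood px [218. 184.] c [607. 224.] s [203.  63.] a 74.6
red px [191. 214.] c [476. 275.] s [21. 13.] a 20.1
```

View pics/t1.png

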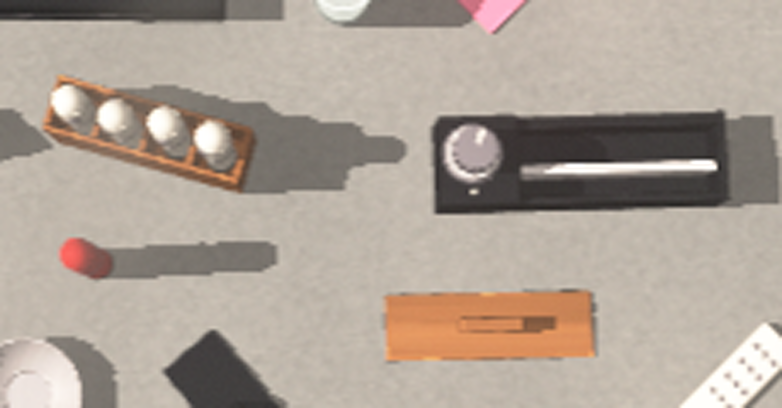

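The scene agrees with the sizes given: the lid measures 62×197 mm at (421,-112), and the wands are about 45 mm apart. The red decoy stands well clear at about (476,275). I'll check the knob, dock and caddy with the wrist camera.

```bash
python3 - <<'E'
from h import *
ims=[]
for i,(p,yaw) in enumerate([((520,-110,400),-0.0),((540,219,400),-0.2)]):
    move_pose(p,down(yaw)); wait(.2)
    c=calibration("wrist");im=get_image("wrist");cv2.imwrite(f"pics/w{i}.png",im);np.save(f"c{i}.npy",c,allow_pickle=True);ims.append(im)
    print(current_joint_pos(),np.round(c["cam_to_world"],2).tolist(),c["fx"])
cv2.imwrite("pics/w01.png",cv2.resize(np.vstack(ims),(600*512//768,600)))
cv2.imwrite("pics/w01.png",cv2.resize(np.hstack(ims),(800,300)))
E
```

```text
[-3.39439532e-01  1.51365507e-01  1.40629069e+00 -6.65808966e-05
  1.58435799e+00 -3.38468635e-01] [[1.0, -0.0, -0.0, 520.33], [-0.0, -0.96, -0.29, -31.09], [-0.0, 0.29, -0.96, 545.76], [0.0, 0.0, 0.0, 1.0]] 282.72763909965977
[ 2.65048605e-01  2.33113694e-01  1.30198634e+00 -1.57118137e-04
  1.60640708e+00  4.66567201e-01] [[0.98, -0.19, -0.06, 556.47], [-0.2, -0.94, -0.28, 295.85], [-0.0, 0.29, -0.96, 546.09], [0.0, 0.0, 0.0, 1.0]] 282.72763909965977
```

View pics/w01.png

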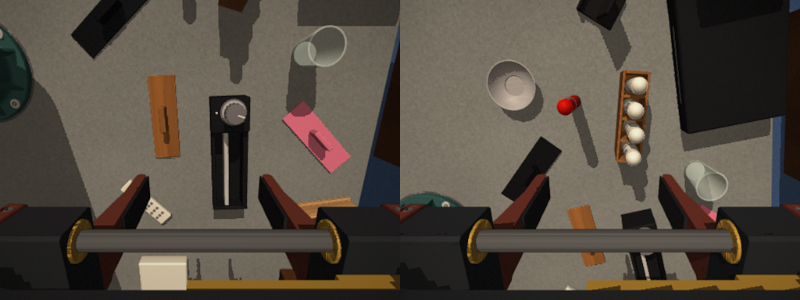

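The wrist view (left) shows the knob near (234,113), with the dock running vertically below it. On the right are the four wands at x≈635, y 85–157 and the caddy rim. I'll extract both from the full-resolution frames.

```bash
python3 - <<'E'
from h import *
def load(i): return cv2.imread(f"pics/w{i}.png"),np.load(f"c{i}.npy",allow_pickle=True).item()
def rep(n,m,z,c,a=15):
    for b in blobs(m,a):
        r=cv2.minAreaRect(ray(c,b,z).astype(np.float32));print(n,"px",b.mean(0).round(),"c",np.round(r[0],1),"s",np.round(r[1]),"a",round(r[2],1))
im,c=load(0);H,S,V=cv2.split(cv2.cvtColor(im,cv2.COLOR_BGR2HSV))
roi=np.zeros_like(H);roi[115:270,260:330]=1
rep("dock70",(roi>0)&(V<50),70,c,100);rep("dock58",(roi>0)&(V<50),58,c,100)
knob=(roi>0)&(V>90);knob[175:]=0;knob[:, :278]=0;knob[:,320:]=0;knob[:124]=0;rep("knob",knob,112,c,60)
alu=(roi>0)&(V>120);alu[:165]=0;alu[:,:275]=0;alu[:,310:]=0;rep("jaw",alu,58,c,40)
wood=(H<18)&(S>110)&(V>60);wood[:90]=0;wood[210:]=0;wood[:,:180]=0;wood[:,240:]=0;rep("lid",wood,5,c,200)
cv2.imwrite("pics/z0.png",cv2.resize(im[110:275,170:340],None,fx=2.3,fy=2.3,interpolation=cv2.INTER_CUBIC))
im,c=load(1);H,S,V=cv2.split(cv2.cvtColor(im,cv2.COLOR_BGR2HSV))
roi=np.zeros_like(H);roi[80:220,270:325]=1
rep("wand",(roi>0)&(S<60)&(V>150),152,c)
rep("caddy",(roi>0)&(H<18)&(S>100)&(V>40),90,c,100)
cv2.imwrite("pics/z1.png",cv2.resize(im[80:245,170:340],None,fx=2.3,fy=2.3,interpolation=cv2.INTER_CUBIC))
a=cv2.imread("pics/z0.png");b=cv2.imread("pics/z1.png");cv2.imwrite("pics/z01.png",np.hstack([a,b]))
E
```

```text
dock70 px [294. 193.] c [ 578.6 -187.6] s [ 85. 270.] a 2.2
dock58 px [294. 193.] c [ 580.  -191.5] s [ 87. 277.] a 2.2
knob px [296. 142.] c [577.1 -81.5] s [47. 48.] a 90.0
jaw px [289. 222.] c [ 572.7 -237.2] s [ 10. 161.] a 1.8
lid px [210. 147.] c [ 422.7 -109.4] s [ 64. 201.] a 1.9
wand px [295. 196.] c [579.8 163.1] s [26. 40.] a 40.7
wand px [301. 170.] c [594.9 201.2] s [26. 33.] a 69.0
wand px [300. 139.] c [602.4 245.5] s [23. 28.] a 78.5
wand px [304. 107.] c [614.1 285.4] s [20. 30.] a 78.5
caddy px [293. 147.] c [597.4 217.7] s [190.  60.] a 75.0
```

View pics/z01.png

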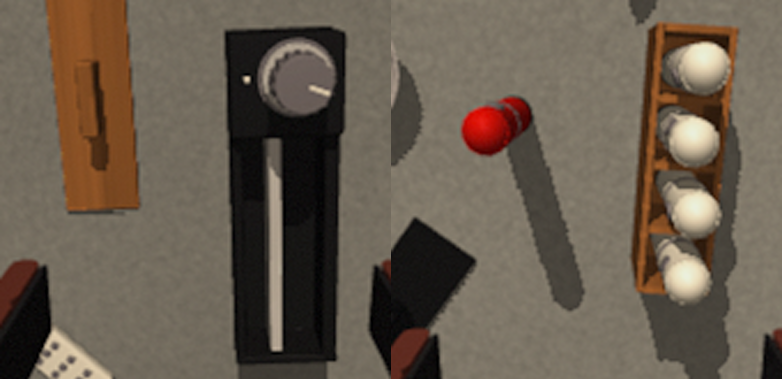

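```bash
python3 - <<'E'
from h import *
im=cv2.imread("pics/w0.png");c=np.load("c0.npy",allow_pickle=True).item()
print("w0 hand",ray(c,[[170+304/2.3,110+84/2.3]],112))
ct=calibration("top");print("top hand",ray(ct,[[170+473/3.4-.3,140+152/3.4-.3]],112))
# jaw ends/dock corners from hand px (w0 zoom): dock front-left bottom corner region, tower corners (z70)
z=lambda x,y:[170+x/2.3,110+y/2.3]
print("tower far corners z70",ray(c,[z(226,32),z(343,32)],70),"near end z58",ray(c,[z(238,361),z(334,358)],58))
print("top dock corners z70",ray(ct,[[170+434/3.4,140+116/3.4],[170+434/3.4,140+212/3.4]],70),"z58",ray(ct,[[170+724/3.4,140+112/3.4],[170+727/3.4,140+201/3.4]],58))
c1=np.load("c1.npy",allow_pickle=True).item()
zz=lambda x,y:[170+(x-391)/2.3,80+y/2.3]
print("wand domes c1 z148",ray(c1,[zz(704,68),zz(694,140),zz(694,214),zz(688,281)],148))
print("rim corners c1 z90",ray(c1,[zz(652,25),zz(737,29),zz(634,291),zz(700,293)],90))
print("rim top z90",ray(ct,[[170+60/3.4,140+76/3.4],[170+44/3.4,140+131/3.4],[170+254/3.4,140+134/3.4],[170+240/3.4,140+190/3.4]],90))
print("domes top z148",ray(ct,[[170+70/3.4,140+103/3.4],[170+118/3.4,140+118/3.4],[170+163/3.4,140+128/3.4],[170+213/3.4,140+138/3.4]],148))
E
```

```text
w0 hand [[582.77116474 -87.18355434]]
top hand [[576.28698693 -85.06190376]]
tower far corners z70 [[531.80369845 -55.74742437]
 [615.05678343 -55.81687388]] near end z58 [[ 544.0666534  -328.31316967]
 [ 625.45956968 -325.45257641]]
top dock corners z70 [[614.93684181 -53.36421517]
 [524.04560293 -53.5608216 ]] z58 [[ 623.64309601 -329.47164364]
 [ 538.69239306 -330.62031781]]
wand domes c1 z148 [[615.61837062 281.82481953]
 [603.19937355 241.66894778]
 [595.89593279 196.38916626]
 [585.05478764 153.4735019 ]]
rim corners c1 z90 [[594.80096841 313.60293423]
 [649.46900404 299.89772936]
 [548.64161902 133.0098663 ]
 [596.43778406 121.6552906 ]]
rim top z90 [[645.80311376 297.25896093]
 [593.74788461 310.56919539]
 [593.03381444 115.20103618]
 [540.55094252 127.32939686]]
domes top z148 [[610.77447501 277.82162136]
 [597.66101797 234.49476557]
 [589.06273055 194.06231551]
 [580.52839979 149.24356331]]
```

```bash
python3 - <<'E'
from h import *
K=[579.5,-86.3]
command_gripper(0.72)
q=np.array(ik([*K,190],down(-0.15)));q[5]=1.75
movej(q);print(current_tcp_pos(),current_ee_rot(),current_time_s())
movel([*K,104],80);print("down",current_force(),current_torque())
command_gripper(0.0,20);print("grip",current_grip_width()*88,current_force(),current_torque(),current_gripper_force())
q=np.array(current_joint_pos())
for i in range(11):
    q[5]-=0.3;movej(q);t=current_torque();print(round(q[5],2),np.round(t,3),np.round(current_force(),1),round(current_grip_width()*88,1),current_time_s())
    if abs(t[2])>0.3:break
E
```

```text
[580.04273992 -85.85537261 190.55941661] [ 9.75518843e-01 -2.19915212e-01  5.12370842e-04 -1.52177798e-04] 5.9167
down [-0.78741914 -0.47479304 -0.0757723 ] [ 0.09780959  0.00480941 -0.0263843 ]
grip 40.00990232563989 [-1.30168668 -2.37157221  2.82839099] [-0.29776523  0.29192524  0.0404296 ] 19.99982714653015
1.45 [-0.857  0.331  0.028] [-1.4 -5.   0.9] 39.9 8.025
1.15 [-1.329e+00  4.050e-01  1.000e-03] [-1.9 -8.9  0.5] 39.9 8.4167
0.85 [-1.791  0.401 -0.048] [-2.4 -9.9  0.4] 40.0 8.8083
0.55 [-2.202  0.224  0.041] [ -1.4 -11.8  -1.1] 39.4 9.2
0.25 [-2.404e+00  2.100e-02  2.000e-03] [  0.4 -14.2  -3.1] 39.8 9.5917
-0.05 [-2.624e+00 -3.160e-01  1.000e-03] [  2.4 -15.   -5.3] 39.8 9.9833
-0.35 [-2.556 -0.574  0.058] [  4.1 -14.2  -6.3] 39.7 10.375
-0.65 [-2.381 -0.985  0.077] [  5.7 -12.7  -8.3] 40.0 10.7667
-0.95 [-2.175 -1.296  0.041] [  7.4 -11.3  -8.8] 39.8 11.1583
-1.25 [-1.718 -1.584  0.084] [  9.   -9.1 -10.5] 39.7 11.55
-1.55 [-1.336 -1.833  0.041] [ 10.2  -6.5 -11.1] 39.4 11.9417
```

```bash
python3 - <<'E'
from h import *
command_gripper(0.72);print(current_force())
p=current_tcp_pos();movel([p[0],p[1],200],150)
move_pose((540,-110,360),down(0.04));wait(.2)
c=calibration("wrist");im=get_image("wrist");cv2.imwrite("pics/w2.png",im);np.save("c2.npy",c,allow_pickle=True)
cv2.imwrite("pics/z2.png",cv2.resize(im[110:290,230:350],None,fx=3.3,fy=3.3,interpolation=cv2.INTER_CUBIC))
E
```

```text
[ 1.09947849 -0.28863571 -0.35677401]
```

View pics/z2.png

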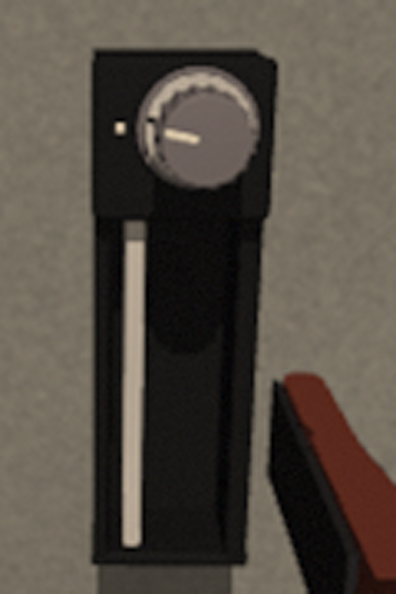

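The jaw has moved left, its strip now at x≈123–146 in the crop, and the knob's pointer has swung about half a turn. So it's wide open. I'll measure the trough's actual position.

```bash
python3 - <<'E'
from h import *
c=np.load("c2.npy",allow_pickle=True).item()
z=lambda x,y:[230+x/3.3-.35,110+y/3.3-.35]
print("knob",ray(c,[z(208,136)],112))
print("tower far",ray(c,[z(94,50),z(276,60)],70),"tower near",ray(c,[z(94,216),z(270,216)],70))
print("near end",ray(c,[z(95,562),z(244,562)],58))
print("jaw inner edge",ray(c,[z(146,240),z(142,545)],58),"outer",ray(c,[z(123,240),z(123,545)],58))
im=cv2.imread("pics/w2.png");g=cv2.cvtColor(im,cv2.COLOR_BGR2GRAY)
for r in(210,240):print(r,g[r,255:312].tolist())
E
```

```text
knob [[582.60868013 -85.10059498]]
tower far [[532.91805286 -54.15234263]
 [615.86178205 -55.17238859]] tower near [[ 535.86589425 -131.30406388]
 [ 619.8368323  -127.81410134]]
near end [[ 543.83675587 -329.16546086]
 [ 625.804046   -325.6813738 ]]
jaw inner edge [[ 561.99149009 -145.17021143]
 [ 569.13325987 -317.382038  ]] outer [[ 550.62706597 -145.64320292]
 [ 558.74130599 -317.82321875]]
210 [109, 112, 104, 64, 18, 22, 21, 17, 15, 17, 21, 22, 80, 148, 169, 165, 166, 167, 115, 14, 20, 17, 11, 12, 14, 13, 10, 12, 13, 14, 13, 12, 12, 11, 13, 10, 15, 14, 11, 14, 17, 23, 15, 7, 6, 5, 16, 22, 23, 22, 20, 21, 31, 93, 118, 115, 116]
240 [115, 118, 107, 65, 17, 23, 22, 17, 13, 19, 21, 27, 123, 167, 168, 166, 170, 132, 55, 15, 21, 23, 21, 20, 23, 19, 23, 22, 23, 20, 21, 22, 21, 23, 22, 21, 23, 21, 21, 23, 21, 9, 8, 9, 10, 16, 23, 22, 22, 18, 15, 66, 107, 117, 115, 117, 84]
```

```bash
cat >> h.py <<'E'
DO=np.array([587.,-226.3]);DY=0.042
def dock(x,y): return DO+[x*np.cos(DY)-y*np.sin(DY),x*np.sin(DY)+y*np.cos(DY)]
CY=-0.262
W=[(583,151.5),(593,195.5),(601,239),(613.5,280)]
T=[-72,-27,18,62]
def carry(i):
    w=W[i];command_gripper(0.6)
    move_pose([*w,250],down(CY));movel([*w,126],150)
    command_gripper(0,25);wait(.1);print(i,"w",current_grip_width()*88,"f",np.round(current_force(),1))
    movel([*w,262],150);print("lifted",current_grip_width()*88,np.round(current_force(),1))
    d=dock(0,T[i]);move_pose([*d,262],down(DY));movel([*d,150],150)
    for z in(140,133,129.5,128.5):
        movel([*d,z],60);f=current_force();print(z,np.round(f,1))
        if abs(f[2])>15 or np.hypot(f[0],f[1])>15:break
def release(i):
    command_gripper(0.6);p=current_tcp_pos();movel([p[0],p[1],250],150);print(current_time_s())
E
python3 - <<'E'
from h import *
carry(0)
E
```

```text
0 w 29.8984206858444 f [-0.4  1.   5. ]
lifted 29.75393027406609 [-0.4 -0.7 -1.3]
140 [-0.8 -0.7 -1.1]
133 [-0.9  0.1 -0.8]
129.5 [-0.5  0.  -0.9]
128.5 [ 0.4 -0.8 -1.7]
```

```bash
python3 - <<'E'
from h import *
release(0)
move_pose((540,-130,360),down(0.04));wait(.2)
c=calibration("wrist");im=get_image("wrist");cv2.imwrite("pics/w3.png",im);np.save("c3.npy",c,allow_pickle=True)
t=get_image("top")
cv2.imwrite("pics/z3.png",np.hstack([cv2.resize(im[70:290,220:350],(350,592)),cv2.resize(t[140:270,170:390],(440,260)).copy() if 0 else cv2.copyMakeBorder(cv2.resize(t[140:270,170:390],(440,260)),0,332,0,0,cv2.BORDER_CONSTANT)]))
E
```

```text
23.9417
```

View pics/z3.png

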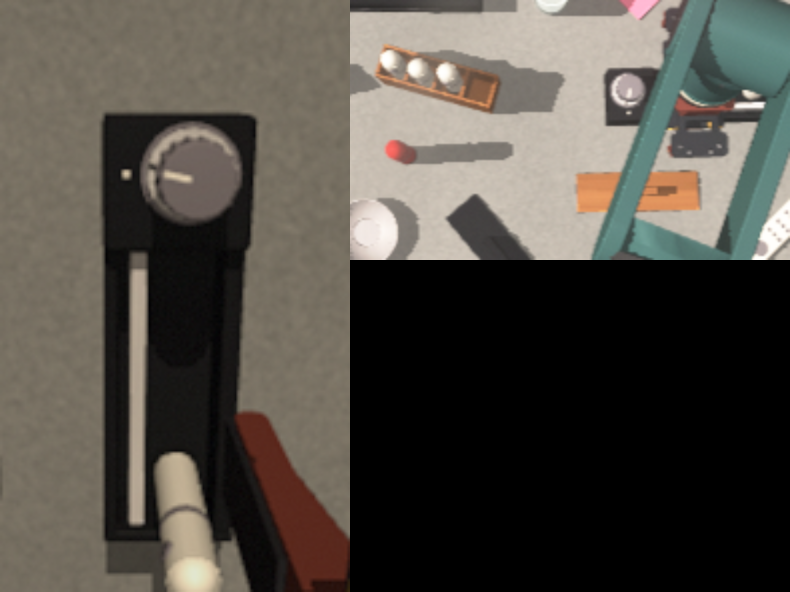

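Wand 1 stands upright in the trough, its foot at about (175,465) and a little nearer the jaw. I'll shift the next placings 1.5 mm and carry the remaining three.

```bash
sed -i 's/DO=np.array(\[587.,/DO=np.array([588.5,/' h.py; python3 - <<'E'
from h import *
for i in(1,2,3):
    carry(i);f=current_force()
    if abs(f[2])>15 or np.hypot(f[0],f[1])>15 or current_grip_width()*88<28: print("STOP");break
    release(i)
else:
    move_pose((480,40,360),down(0.04));wait(.2)
    c=calibration("wrist");im=get_image("wrist");cv2.imwrite("pics/w4.png",im);np.save("c4.npy",c,allow_pickle=True)
    t=get_image("top");cv2.imwrite("pics/t4.png",t);s=get_image("scene")
    cv2.imwrite("pics/z4.png",np.hstack([cv2.resize(im,(380,285)),cv2.resize(s[80:320,100:420],(380,285))]))
E
```

```text
1 w 29.888315162365373 f [ 1.  -0.9  4.3]
lifted 29.727906512497068 [ 0.1 -0.8 -1.7]
140 [-0.2  0.3 -0.6]
133 [ 0.  -0.1 -1.4]
129.5 [-0.7  0.4  0.1]
128.5 [-0.6 -0.   0.4]
34.3917
2 w 29.716563303137853 f [0.3 0.1 4.7]
lifted 29.649657537264275 [ 0.1 -0.1 -0.3]
140 [-0.9 -0.3 -1.4]
133 [ 1.  -0.4 -0.8]
129.5 [-0.5 -0.1 -0.2]
128.5 [-0.7 -0.1 -1. ]
44.1667
3 w 29.744052016413946 f [ 0.  -0.5  3.6]
lifted 29.956021373090813 [ 0.2  0.3 -1.3]
140 [-0.5 -0.3 -0.7]
133 [ 0.   0.4 -1.2]
129.5 [ 0.4  0.7 -1.2]
128.5 [ 0.2  1.1 -1. ]
53.925
```

View pics/z4.png

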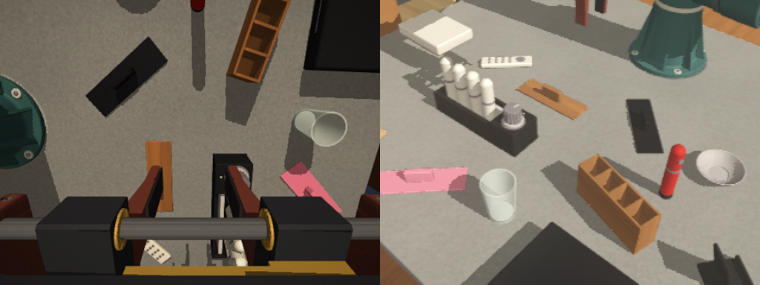

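All four wands stand upright in the trough and the caddy is empty. Next is tightening.

```bash
python3 - <<'E'
from h import *
K=[582.,-86.]
command_gripper(0.6)
q=np.array(ik([*K,200],down(-0.15)));q[5]=-2.9
movej(q);movel([*K,105],80)
command_gripper(0.0,30);print("grip",current_grip_width()*88,current_force(),current_joint_pos()[5])
q=np.array(current_joint_pos())
while q[5]<2.89:
    q[5]=min(q[5]+0.45,2.9);movej(q);t=current_torque();f=current_force();print(round(q[5],2),np.round(t,2),np.round(f,1),round(current_grip_width()*88,1))
    if np.linalg.norm(f)>60:print("STOP");break
print(current_time_s())
E
```

```text
grip 39.552387948439204 [ 1.48912942 -1.57287436  1.02305263] -2.8999860204823897
-2.45 [-0.34 -0.57 -0.01] [ 2.6 -2.8 -3.4] 39.8
-2.0 [-0.86 -0.71 -0.05] [ 4.4 -4.8 -3.9] 39.8
-1.55 [-1.35 -0.62  0.  ] [ 3.5 -8.  -4.2] 39.7
-1.1 [-1.83 -0.44 -0.07] [  2.6 -10.7  -3.1] 39.7
-0.65 [-2.16 -0.12  0.03] [ -0.4 -12.5  -2.3] 39.7
-0.2 [-2.38  0.19 -0.05] [ -1.5 -13.   -0.4] 39.5
0.25 [-2.32  0.49  0.02] [ -3.7 -12.2   0.4] 39.7
0.7 [-2.05  0.71 -0.04] [ -4.  -10.5   2.9] 39.8
1.15 [-1.71  0.84 -0.05] [-4.6 -9.2  4.3] 39.7
1.6 [-1.24  0.86 -0.01] [-5.2 -5.6  5. ] 39.6
2.05 [-0.74  0.72 -0.05] [-3.  -4.2  4.3] 39.6
2.5 [-0.46  0.82 -0.05] [-3.9 -2.1  5. ] 39.8
2.9 [-0.16  0.88  0.03] [-4.3 -1.3  4.6] 39.7
66.1417
```

```bash
python3 - <<'E'
from h import *
K=[582.,-86.5]
command_gripper(0.6);movel([*K,150],120)
q=np.array(current_joint_pos());q[5]=-2.5;movej(q);movel([*K,105],80)
command_gripper(0.0,40)
q=np.array(current_joint_pos());T=[]
while q[5]<2.1:
    q[5]+=0.45;movej(q);T.append(current_torque()[2])
print(np.round(T,2),np.mean(T),current_force())
command_gripper(0.6);movel([*K,220],120)
move_pose((500,-70,360),down(0.04));wait(.2)
c=calibration("wrist");im=get_image("wrist");cv2.imwrite("pics/w5.png",im);np.save("c5.npy",c,allow_pickle=True)
cv2.imwrite("pics/z5.png",cv2.resize(im[130:300,170:360],None,fx=3.3,fy=3.3,interpolation=cv2.INTER_CUBIC));print(current_time_s())
H,S,V=cv2.split(cv2.cvtColor(im,cv2.COLOR_BGR2HSV));wood=(H<18)&(S>110)&(V>60);wood[:,:150]=0;wood[:,290:]=0
for b in blobs(wood,300):
    r=cv2.minAreaRect(ray(c,b,5).astype(np.float32));print("px",b.mean(0),"c",np.round(r[0],1),np.round(r[1]),r[2])
E
```

```text
[-0.04 -0.05 -0.02 -0.05 -0.02 -0.08 -0.07 -0.09 -0.08 -0.05 -0.04] -0.05327472258718536 [-4.46269632 -2.83381717  5.1920481 ]
82.3667
px [199.91624365 205.5964467 ] c [ 390.4 -189.5] [325.  89.] 83.6749267578125
```

View pics/z5.png

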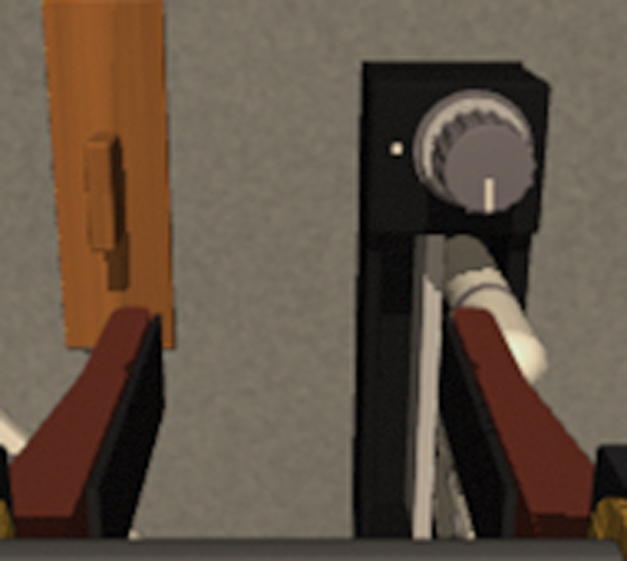

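The jaw's tight against the wands. The knob pointer now points straight down in the image, 256° clockwise from before, which matches the 10.75 rad turned, so the clutch slipped about 6.7 rad. The lid is next.

```bash
python3 - <<'E'
from h import *
move_pose((470,-120,400),down(0.0));wait(.2)
c=calibration("wrist");im=get_image("wrist");cv2.imwrite("pics/w6.png",im)
H,S,V=cv2.split(cv2.cvtColor(im,cv2.COLOR_BGR2HSV));wood=(H<18)&(S>110)&(V>60);wood[240:]=0;wood[:,:170]=0;wood[:,290:]=0
for b in blobs(wood,300):
    r=cv2.minAreaRect(ray(c,b,5).astype(np.float32));print("wrist px",b.mean(0),"c",np.round(r[0],1),np.round(r[1]),r[2])
c=calibration("top");im=get_image("top");H,S,V=cv2.split(cv2.cvtColor(im,cv2.COLOR_BGR2HSV));wood=(H<18)&(S>110)&(V>60);wood[:215]=0;wood[262:]=0;wood[:,:270]=0;wood[:,360:]=0
for b in blobs(wood,100):
    r=cv2.minAreaRect(ray(c,b,5).astype(np.float32));print("top px",b.mean(0),"c",np.round(r[0],1),np.round(r[1]),r[2])
E
```

```text
wrist px [222.9        153.74074074] c [ 396.6 -129.6] [ 64. 201.] 1.8461716175079346
top px [332.87951807 248.43373494] c [ 392.4 -180.1] [52. 99.] 2.559786081314087
top px [298.11764706 242.88235294] c [394.7 -64.7] [62. 63.] 0.6537396311759949
```

The lid has been knocked to about (397,-130). Its size and yaw still check out, so I'll grasp it by the fin.

```bash
python3 - <<'E'
from h import *
L=[396.3,-130];command_gripper(0.45)
move_pose([*L,180],down(0.032));movel([*L,60],150);movel([*L,26],50);print(np.round(current_force(),1))
command_gripper(0,40);wait(.1);print("w",current_grip_width()*88,np.round(current_force(),1))
movel([*L,240],120);print("w",current_grip_width()*88,np.round(current_force(),1))
# remeasure caddy with lid held well clear: empty caddy rim
move_pose([520,120,300],down(-0.262));wait(.2)
c=calibration("wrist");im=get_image("wrist");cv2.imwrite("pics/w7.png",im);np.save("c7.npy",c,allow_pickle=True);print(current_time_s())
E
```

```text
[ 0.5 -0.8  0.2]
w 13.946617050334162 [-0.1 -0.4  2.8]
w 14.093076568061226 [ 0.4  0.7 -1.3]
90.1
```

View pics/w7.png

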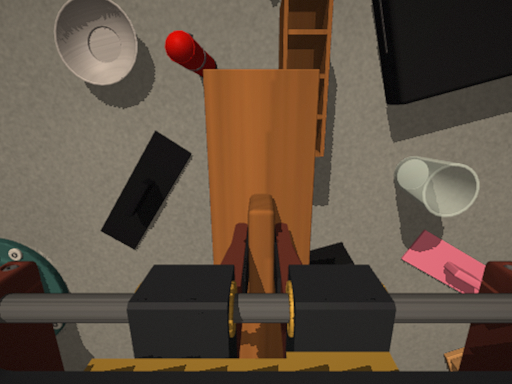

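The lid is held level and square: its far edge is at row 69, cols 205–320, and the caddy's outer rim runs past its right side. I'll check the lid's offset in the grip and the caddy's edge line.

```bash
python3 - <<'E'
from h import *
c=np.load("c7.npy",allow_pickle=True).item()
u=np.array([np.cos(CY),np.sin(CY)]);v=np.array([-u[1],u[0]])
p=ray(c,[[204.5,69],[319.5,69],[213,255],[312,255]],279)-np.array(current_tcp_pos())[:2]
print("lid in tool",np.round(np.c_[p@u,p@v],1))
e=ray(c,[[333,0],[324,157]],90);print("rim right edge",e)
C=np.array([596,215.5]);print("in caddy frame",np.round(np.c_[(e-C)@u,(e-C)@v],1))
d=e[0]-e[1];print("yaw",np.arctan2(-d[0],d[1]))
E
```

```text
lid in tool [[-30.6  99.9]
 [ 32.   99.8]
 [-31.6 -13.3]
 [ 33.6 -13.3]]
rim right edge [[645.47627754 284.20997347]
 [601.87250434 117.69065221]]
in caddy frame [[ 30.   79.2]
 [ 31.  -93. ]]
yaw -0.2561040069331415
```

```bash
python3 - <<'E'
from h import *
C=[597.5,215.8]
move_pose([*C,240],down(-0.259));movel([*C,135],120)
for z in(122,118,116.5,115.5):
    movel([*C,z],40);f=current_force();print(z,np.round(f,1))
    if f[2]>5:break
command_gripper(0.45);p=current_tcp_pos();movel([p[0],p[1],250],120)
move_pose([520,60,400],down(-0.2));wait(.3)
c=calibration("wrist");im=get_image("wrist");np.save("c8.npy",c,allow_pickle=True)
s=get_image("scene");t=get_image("top");cv2.imwrite("pics/t8.png",t)
cv2.imwrite("pics/z8.png",np.vstack([np.hstack([cv2.resize(im,(400,300)),cv2.resize(s[80:320,100:420],(400,300))]),cv2.resize(t[140:240,150:400],(800,300))[:, :800]]))
print(current_time_s())
E
```

```text
122 [ 0.1 -0.2 -1.8]
118 [-0.6 -0.6 -0.7]
116.5 [ 0.9 -0.4 -1. ]
115.5 [-2.3 -0.4  4.7]
96.2
```

View pics/z8.png

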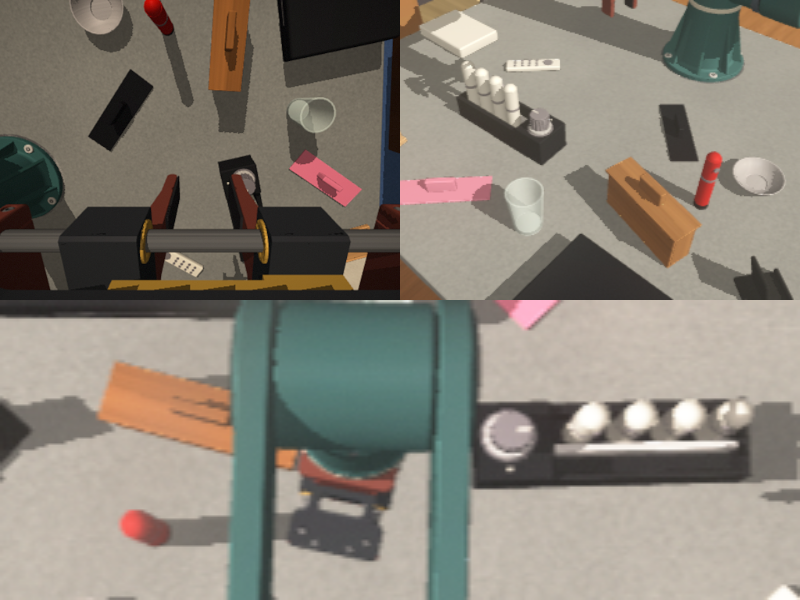

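The lid lies flat and centred on the caddy; its corners in the top view are within a few mm of where they should be. All four wands are upright and the bystanders haven't moved, so I'm handing in.

```bash
python3 -c "
from rig import *
print(close_job())"
```

```text
the job is handed in; nothing more can be done
None
```

The job is handed in at about 96 s, result not reported: all four wands are upright in the closed dock, the knob slipped about 6.7 rad past its stop by my estimate, and the lid is flat and centred on the caddy.

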